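# Put the rivet-setting bench back in order

### The arm

A 6-joint arm with a two-finger parallel gripper is mounted at the origin on the work surface. World frame = base frame: x ahead of the robot, y to its left, z up, the work surface at z = 0. Lengths are in m, angles in degrees, forces in N, time in s.
With the tool pointing down it reaches from about 0.3 to 0.75 m from the base axis. Payload 8.5 kg.
Tool frame: the origin (TCP) lies midway between the tips of the shut fingers; the grasp point (between the pads) lies 19 mm behind it; z points along the fingers, y is the line along which they close (so a half turn about z gives the same grasp; the last joint's range is limited). The gripper opens to 85 mm and grips with 20 to 120 N. Pads are 22 mm wide; open, the fingers measure 114 mm over their backs; the gripper's body (76 mm by 85 mm) begins 54 mm behind the grasp point. The pads swing forward as they close: fully open they stand 13 mm farther back than shut.
Start: joints at [63.753, 21.807, 74.336, -0, 83.858, -12.336], TCP at [0.132, 0.534, 0.231] pointing down, gripper open.
Joint ranges: [-178.18, 178.18], [-50.72, 133.34], [12.68, 142.11], [-81.47, 261.47], [9.98, 163.14], [-165.26, 165.26]. Speed limits (degrees/s): [136.94, 136.94, 180, 180, 180, 180].

### API

Orientations are given as a 3x3 rotation matrix whose columns are the frame's x, y, z axes.
In Python, from rig import env, get_image, close_job gives the robot as it stands.
- The arm moves only by the tool step_arm, never from a script. Its argument "targets" is a list of rows, each a list of 2 entries, a list of its own where there are three numbers: the shift along the tool's x, y, z as a fraction of full scale, then the turn, a rotation vector about the tool's x, y, z as a fraction of full scale. In form: [[[x, y, z], [wx, wy, wz]], ...]. A call has 1 to 10 rows; each row is the pose to reach, as a shift and turn from the pose commanded when the call began, along the tool's axes at that moment; what a row does not reach only later rows make up. Full scale, the value 1, is 0.3 m for a shift and 45 degrees for a turn. A row lasts 1/12 s, in which the tool goes at most 41.7 mm and 7.16 degrees, less where a joint would pass 70% of its speed; a pose out of reach is approached as far as the arm can. A call with a number of a shift or a turn outside -1 to 1 is refused whole. A call with a gripper value outside its range is refused whole. "jaw" is the finger opening in mm, from 0 to 85.4, set as the call begins (left out, the last holds). The fingers move at their own pace and stop on an object; "grip_force" is the grip in N (left out, the last holds). Time passes only in rows, so rows that repeat a pose let the fingers close. It gives the time, the measured TCP pose, the force, the opening and the grip force at its end, in the units of the state.
- env.observe(): the state, without advancing time (a new reading comes with each control period).
- get_image(name): name is "side" or "top" or "wrist"; returns a dict with "img" (480x640x3 uint8, red, green, blue), "z_map" (480x640 float32, m along the optical axis (not along the pixel's ray), 0 where there is no reading), "intrinsics" (3x3 intrinsics, pixels), "rvec" (rotation vector, rad) and "tvec" (3), from world to camera coordinates, as OpenCV has them. Camera axes: x right, y down, z forward; pixel columns grow to the right and rows downward; lengths in m; the calibration is good to about 2 mm. The wrist camera is an equidistant fisheye: a pixel r from the principal point sees the ray r / f radians off the axis. A picture is of the moment at which its call begins.
- close_job(): hands the job in; it is judged then, once.
The state is a dict: "time_s": time; "q": joint angles; "qvel": joint speeds; "joint_efforts": joint torques, N m; "position": TCP position; "tool_rot": TCP orientation; "ft_force": force on the tool from outside, world axes, zero at the start; "wrist_torque": the same for the moment, N m; "grip_width": finger opening in m; "gripper_force": force on a finger pad.
Only numpy, scipy, OpenCV 4.12 (cv2) and the standard library are available. Lean on these libraries where they do the work, as an engineer would, in place of code of your own. Each camera call takes 0.05 s, during which the arm holds its last target. There are 200 camera calls.

### The job

Clear up the leather bench: lay the punch along its wooden rack, set the steel anvil in the middle of the black rubber pad, lengthways with the pad, and sort the two look-alike rivet tins by weight, the full one upright in the middle of the square tray and the empty one upright in the middle of the round dish. Set each thing down rather than dropping it, and leave the blue glass where it stands.

Things in the scene. Friction and masses are not known exactly. Their poses are not given: they have to be found in the camera images.
- tin_a: closed round aluminium rivet tin with a flat lid, standing: lid 50 mm across, lower 32 mm 48 mm across, 44 mm high in all. The two tins look identical; one is full of rivets (about 300 g, 250 to 350), the other empty (about 60 g, 50 to 70) and the names do not say which: only the lift tells. Origin at the centre of its underside, z up.
- tin_b: closed round aluminium rivet tin with a flat lid, standing: lid 50 mm across, lower 32 mm 48 mm across, 44 mm high in all. The two tins look identical; one is full of rivets (about 300 g, 250 to 350), the other empty (about 60 g, 50 to 70) and the names do not say which: only the lift tells. Origin at the centre of its underside, z up.
- anvil: solid bright steel block, 60 mm (x) by 36 mm (y) by 24 mm high, about 400 g, lying flat. Origin at the centre of its underside, x along its length, z up.
- punch: steel hole punch lying flat, 96 mm long over all along x: a dark square shank 14 mm wide and 14 mm high from x = -48 to +22 mm, then a bright round nose 11 mm across to x = +48 mm; about 110 g. Origin at mid-length, on its underside (table level); z up.
- square_tray: square open tray of pale wood, fixed to the bench, 104 by 104 mm outside, 18 mm high, walls 5 mm, floor 5 mm thick. Origin at the centre of its underside (its floor is at z = 5 mm), axes along its sides.
- round_dish: round open dish of brown wood, fixed to the bench, 108 mm across outside, 16 mm high, wall 5 mm, floor 5 mm thick. Origin at the centre of its underside (its floor is at z = 5 mm).
- pad: flat black rubber pad, fixed to the bench, 96 mm (x) by 70 mm (y), 8 mm thick, no rim. Origin at the centre of its underside (its top is at z = 8 mm), x along its length.
- rack: pale wooden punch rack, fixed to the bench: slab 140 mm (x) by 46 mm (y), its bed 8 mm high, open along both long sides, with a cheek at each end 10 mm thick and 16 mm high, so the bed is 120 mm long between the cheeks. Origin at the centre of its underside (the bed is at z = 8 mm), x along its length. The punch lies on it lengthways, nose either way.
- glass: empty blue drinking glass standing upright, not to be moved: 70 mm across the rim, 90 mm high, 300 g. Origin at the centre of its underside.
Mind the look-alikes: they are no part of the job. What is shaped like the tin_b but turquoise is not meant. What is shaped like the tin_a but purple or yellow is not meant.

How it is judged (in metres and radians):
At the end, for the whole second after the job is handed in: Full tin upright on the square tray's floor, empty tin upright on the round dish's, anvil flat on the pad, punch flat on the rack: each centred within 15 mm, anvil and punch along pad and rack within 0.2 rad (either way round), all at rest; glass upright within 20 mm of its start (horizontal distance between tin_b and square_tray below 0.015 m and z of tin_b in the frame of square_tray between 0.002 and 0.009 m and angle between each of tin_b, tin_a, anvil, punch's own z axis and vertical below 0.12 rad and linear speed of each of tin_b, tin_a, anvil, punch below 0.02 m/s and angular speed of each of tin_b, tin_a, anvil, punch below 0.2 rad/s and horizontal distance between tin_a and round_dish below 0.015 m and z of tin_a in the frame of round_dish between 0.002 and 0.009 m and horizontal distance between anvil and pad below 0.015 m and z of anvil in the frame of pad between 0.005 and 0.012 m and horizontal distance between punch and rack below 0.015 m and z of punch in the frame of rack between 0.005 and 0.012 m and angle between the x axis of anvil and the x axis of pad, either way round below 0.2 rad and angle between the x axis of punch and the x axis of rack, either way round below 0.2 rad and distance of glass from where it was at the start of the episode below 0.02 m and angle between glass's own z axis and vertical below 0.1 rad); the robot touches nothing.
It fails at once if a tin, the anvil or the punch is dropped or thrown (moves faster than 0.7 m/s, a fall of about 25 mm, while not held) ((linear speed of tin_a above 0.7 m/s and contact force between the fingers and tin_a below 0.1 N) or (linear speed of tin_b above 0.7 m/s and contact force between the fingers and tin_b below 0.1 N) or (linear speed of anvil above 0.7 m/s and contact force between the fingers and anvil below 0.1 N) or (linear speed of punch above 0.7 m/s and contact force between the fingers and punch below 0.1 N)).
It fails at once if the blue glass is shifted by more than 20 mm or tipped (distance of glass from where it was at the start of the episode above 0.02 m or angle between glass's own z axis and vertical above 0.25 rad).
It also fails if it takes over 144 s, if anything falls off the work surface, if the arm or the gripper's body presses on something with over 40 N, if the wrist force passes 120 N, or if a joint passes its speed limit or range.

## Working session

There is one attempt and no reset: what is moved stays moved. The work goes in short steps, Python scripts to look and compute and a tool call to move; the robot and the scene stay as the last step left them, time stands still between calls to the robot, and variables do not carry over. Pictures are saved under pics/ and viewed, at most 14 in all, crops included, and the job is handed in when it is done.

Besides the shell and the picture viewer there is one more tool, called after "Call:" as name([rows], argument=value, ...), one row to a line, values as JSON. step_arm: Moves the arm, as the interface text tells. Its arguments: {"type":"object","properties":{"targets":{"type":"array","items":{"type":"array"}},"jaw":{"type":"number"},"grip_force":{"type":"number"}},"required":["targets"]}

```bash
mkdir -p pics; cat > h.py <<'E'
import numpy as np,cv2,sys
from rig import env,get_image,close_job
def snap(n):
    d=get_image(n); np.savez('pics/'+n+'.npz',**d); return d
def world(d,u,v,z=None):
    K=d['intrinsics'];R=cv2.Rodrigues(d['rvec'])[0];t=np.array(d['tvec']).ravel()
    r=np.linalg.inv(K)@np.array([u,v,1.]);c=-R.T@t;w=R.T@r
    s=d['z_map'][int(v),int(u)] if z is None else (z-c[2])/w[2]
    return c+s*w
E
python3 - <<'E'
from h import *
for n in('top','side'):
    d=snap(n);cv2.imwrite(f'pics/{n}0.png',d['img'][...,::-1]);print(d['intrinsics'],d['rvec'],d['tvec'])
print(env.observe())
E
```

```text
[[545.00501986   0.         316.72077631]
 [  0.         545.00501986 247.88778868]
 [  0.           0.           1.        ]] [ 2.18903115 -2.1556259   0.09255885] [0.00898604 0.49817427 1.24559468]
[[608.76567659   0.         323.86256119]
 [  0.         608.76567659 240.55164231]
 [  0.           0.           1.        ]] [ 0.09028779 -2.75109971  1.4760007 ] [0.49950538 0.03868743 1.35517402]
{'time_s': 0.1, 'q': array([ 6.37526399e+01,  2.18396434e+01,  7.43787936e+01, -1.03441129e-03,
        8.38562677e+01, -1.23379144e+01]), 'qvel': array([ 0.01752535, -0.03870268, -0.11848163, -0.13731248, -0.13422475,
        0.04706211]), 'joint_efforts': array([ 3.26709494e-03, -4.49224234e+01, -2.31659281e+01, -1.91143217e-04,
        3.71061571e-03,  2.93372511e-05]), 'position': array([0.13212815, 0.53363846, 0.23075947]), 'tool_rot': array([[-9.70677259e-01,  2.40385825e-01, -5.60521624e-04],
       [ 2.40386337e-01,  9.70676580e-01, -1.17734602e-03],
       [ 2.61067918e-04, -1.27756475e-03, -9.99999150e-01]]), 'ft_force': array([0.06724195, 0.55941399, 0.16701184]), 'wrist_torque': array([-0.04424358,  0.06443898, -0.05748391]), 'gripper_force': 0.0, 'grip_width': 0.0857046944564258}
```

View pics/top0.png

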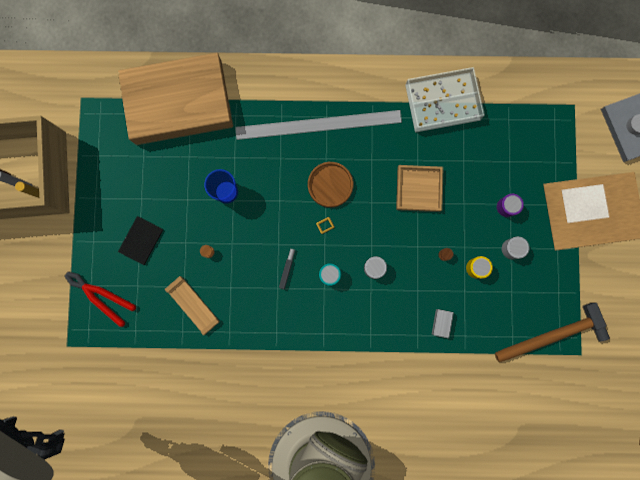

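View pics/side0.png

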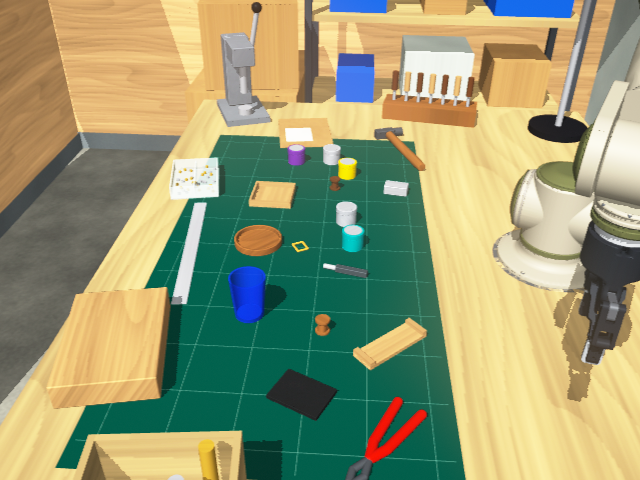

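The plain grey tins are at top-view (375,267) and (516,247). The look-alikes are turquoise (330,274), purple (511,205) and yellow (481,267), and their colours rule them out. The other top-view positions are:
- anvil (443,323)
- punch (288,269)
- pad (141,240)
- rack (192,305)
- dish (330,185)
- tray (420,188)
- glass (221,186)

I'll confirm these in enlarged crops.

```bash
python3 - <<'E'
from h import *
d=dict(np.load('pics/top.npz'));im=d['img'][...,::-1]
for i,(a,b,w,h) in enumerate([(350,185,190,155),(110,160,190,180)]):
    cv2.imwrite(f'pics/crop{i}.png',cv2.resize(im[b:b+h,a:a+w],None,fx=4 if i==0 else 3.3,fy=4 if i==0 else 3.3,interpolation=cv2.INTER_CUBIC))
# height-map blobs
K=d['intrinsics'];R=cv2.Rodrigues(d['rvec'])[0];t=d['tvec'].ravel()
v,u=np.mgrid[:480,:640];z=d['z_map']
P=(np.stack([(u-K[0,2])/K[0,0]*z,(v-K[1,2])/K[1,1]*z,z],-1)-t)@R
print('table z',np.median(P[280:340,240:300,2]))
H=P[...,2]
n,l,s,c=cv2.connectedComponentsWithStats(((H>.005)&(z>0)).astype(np.uint8))
for i in range(1,n):
    if 40<s[i,4]<6000:
        m=l==i;h=np.percentile(H[m],95);m2=m&(H>h-.006);q=P[m2]
        r=cv2.minAreaRect((q[:,:2]*1000).astype(np.float32))
        print(c[i].round(),s[i,4],'h%.3f'%h,'mean',q[:,:2].mean(0).round(4),'rect',np.round(r[0],1),np.round(r[1],1),round(r[2],1))
E
```

```text
table z -3.666759218580292e-05
[444.  98.] 1840 h0.036 mean [ 0.8605 -0.2812] rect [ 860.4 -281. ] [122.5 162.2] 11.3
[444.  88.] 41 h0.014 mean [ 0.8882 -0.2815] rect [ 892.4 -281.3] [26.3  8.9] 6.1
[625. 125.] 1717 h0.039 mean [ 0.8006 -0.7229] rect [ 801.6 -722.5] [24.6 44.9] 86.8
[330. 183.] 883 h0.018 mean [ 0.653  -0.0121] rect [651.8 -12.4] [104.6 104.3] 0.9
[420. 187.] 1139 h0.021 mean [ 0.6462 -0.224 ] rect [ 646.3 -223.1] [104.9 104.8] 87.8
[220. 185.] 743 h0.091 mean [0.6333 0.2373] rect [632.  236.4] [68.1 67.9] 1.3
[510. 204.] 460 h0.048 mean [ 0.605  -0.4301] rect [ 605.3 -429.9] [47.5 48.2] 62.3
[140. 240.] 1009 h0.012 mean [0.5126 0.4341] rect [511.  435.1] [ 72.3 100.5] 63.1
[515. 247.] 465 h0.047 mean [ 0.5057 -0.4415] rect [ 506.3 -441.3] [48.4 47.9] 2.7
[205. 250.] 120 h0.033 mean [0.4882 0.2745] rect [487.3 273.9] [25.8 26.3] 0.7
[286. 269.] 238 h0.018 mean [0.4419 0.0889] rect [447.1  87.7] [13.3 88.1] 76.0
[446. 253.] 121 h0.034 mean [ 0.4892 -0.2832] rect [ 488.8 -282.5] [26.1 23.9] 81.6
[479. 267.] 451 h0.048 mean [ 0.4597 -0.3571] rect [ 459.6 -358. ] [47.6 47.4] 31.3
[375. 267.] 388 h0.048 mean [ 0.4551 -0.1169] rect [ 455.3 -116.8] [46.5 47.7] 45.7
[329. 274.] 377 h0.048 mean [ 0.4376 -0.0132] rect [437.8 -12.8] [46.8 49. ] 64.1
[100. 297.] 973 h0.019 mean [0.374  0.5165] rect [384.2 525.6] [179.6  56.2] 55.3
[191. 305.] 1076 h0.017 mean [0.3614 0.3069] rect [362.4 306.2] [140.4  46.4] 42.1
[559. 333.] 1683 h0.029 mean [ 0.3118 -0.5475] rect [ 290.3 -526.2] [ 87.5 260.7] 25.2
[442. 323.] 450 h0.028 mean [ 0.3297 -0.2745] rect [ 329.5 -274.5] [36.2 59.2] 79.9
[ 26. 452.] 2949 h0.533 mean [0.1416 0.4195] rect [139.2 419.8] [40.6 10.9] 65.0
[321. 452.] 5170 h0.211 mean [ 0.049  -0.0006] rect [51.9  0.6] [ 30.2 110.9] 1.0
```

View pics/crop0.png

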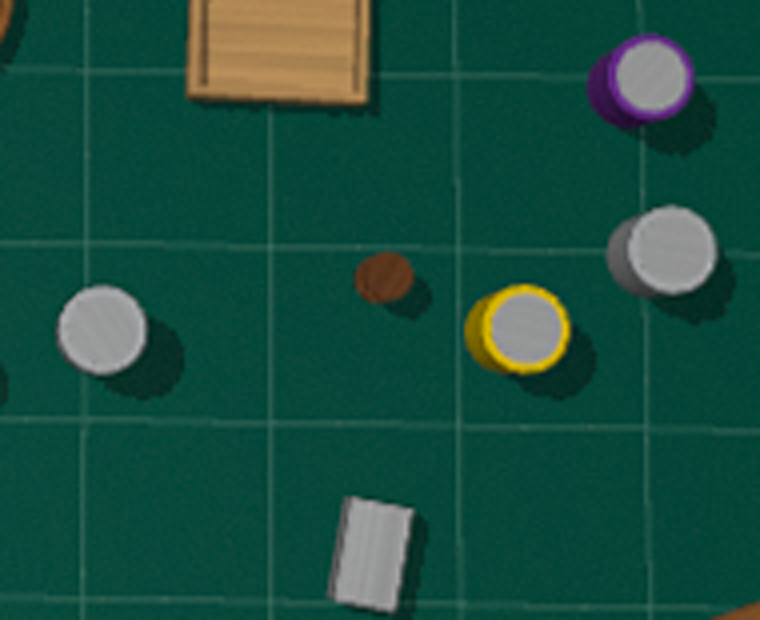

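View pics/crop1.png

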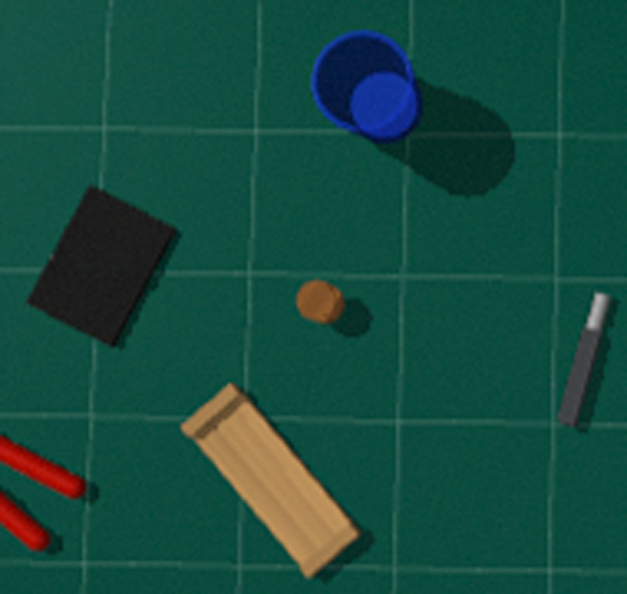

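The crops show two plain aluminium tins, one at crop0 (102,330) and one at (672,250). The yellow and purple ones beside the second are only look-alikes. Crop1 shows the pad, rack, glass and punch clearly, with the punch nose towards the top. Next I'll get angles from the corners and write a move helper.

```bash
cat >> h.py <<'E'
from scipy.spatial.transform import Rotation as Ro
def plan(*goals):
    "goals (x,y,z,yaw of tool y axis, deg): fractions relative to current pose"
    o=env.observe();p=o['position'];R=o['tool_rot']
    print('t %.1f'%o['time_s'],p.round(4),'yaw %.1f'%np.degrees(np.arctan2(R[1,1],R[0,1])),'F',o['ft_force'].round(2),'w %.4f'%o['grip_width'])
    for x,y,z,a in goals:
        c,s=np.cos(np.radians(a)),np.sin(np.radians(a))
        D=np.array([[-s,c,0],[c,s,0],[0,0,-1.]])
        sh=R.T@(np.array([x,y,z])-p)/.3; rv=np.degrees(Ro.from_matrix(R.T@D).as_rotvec())/45
        print((x,y,z,a),[sh.round(3).tolist(),rv.round(3).tolist()])
E
python3 - <<'E'
from h import *
d=dict(np.load('pics/top.npz'))
def pt(a,b,z): return world(d,110+a/3.3-.35,160+b/3.3-.35,z)[:2]
for n,z,cs in(('pad',.008,[(92,187),(177,232),(115,346),(28,300)]),('rack',.016,[(235,383),(358,535),(309,577),(181,427)]),('punch',.007,[(601,293),(570,424)])):
    q=np.array([pt(a,b,z) for a,b in cs]);e=np.diff(q,axis=0)
    print(n,q.mean(0).round(4),np.degrees(np.arctan2(e[:,1],e[:,0])).round(1),np.linalg.norm(e,axis=1).round(3))
plan((.445,.089,.15,76),(.445,.089,.05,76),(.445,.089,.003,76))
E
```

```text
pad [0.5111 0.4321] [-116.8  153.6   63.4] [0.07  0.092 0.071]
rack [0.3608 0.3047] [-139.3  131.6   42.3] [0.139 0.045 0.14 ]
punch [0.4504 0.0856] [167.9] [0.096]
t 0.1 [0.1321 0.5336 0.2308] yaw 76.1 F [0.07 0.56 0.17] w 0.0857
(0.445, 0.089, 0.15, 76) [[-1.369, -1.188, 0.27], [-0.002, -0.0, 0.002]]
(0.445, 0.089, 0.05, 76) [[-1.369, -1.187, 0.604], [-0.002, -0.0, 0.002]]
(0.445, 0.089, 0.003, 76) [[-1.369, -1.187, 0.76], [-0.002, -0.0, 0.002]]
```

Call:
step_arm([
  [[-0.9,-0.78,0.1],[0,0,0]],
  [[-0.9,-0.78,0.1],[0,0,0]],
  [[-0.9,-0.78,0.1],[0,0,0]],
  [[-0.9,-0.78,0.1],[0,0,0]],
  [[-0.9,-0.78,0.1],[0,0,0]],
  [[-0.9,-0.78,0.1],[0,0,0]],
  [[-0.9,-0.78,0.1],[0,0,0]],
  [[-0.9,-0.78,0.1],[0,0,0]],
  [[-0.9,-0.78,0.1],[0,0,0]],
  [[-0.9,-0.78,0.1],[0,0,0]],
], jaw=50)

```text
time_s: 0.93
position: [0.3401, 0.2387, 0.2008]
tool_rot: [[-0.969, 0.245, -0.0], [0.245, 0.969, -0.001], [0.0, -0.001, -1.0]]
ft_force: [-0.0, 0.1, -0.8]
grip_width: 0.0499
gripper_force: 0.0
```

```bash
python3 -c "
from h import *
plan((.445,.087,.08,77),(.445,.087,.003,77))"
```

```text
t 0.9 [0.3401 0.2387 0.2008] yaw 75.8 F [-0.    0.12 -0.81] w 0.0499
(0.445, 0.087, 0.08, 77) [[-0.463, -0.404, 0.403], [-0.002, -0.0, -0.027]]
(0.445, 0.087, 0.003, 77) [[-0.463, -0.404, 0.66], [-0.002, -0.0, -0.027]]
```

Call:
step_arm([
  [[-0.463,-0.404,0.2],[0,0,-0.027]],
  [[-0.463,-0.404,0.2],[0,0,-0.027]],
  [[-0.463,-0.404,0.2],[0,0,-0.027]],
  [[-0.463,-0.404,0.2],[0,0,-0.027]],
  [[-0.463,-0.404,0.2],[0,0,-0.027]],
  [[-0.463,-0.404,0.4],[0,0,-0.027]],
  [[-0.463,-0.404,0.4],[0,0,-0.027]],
  [[-0.463,-0.404,0.4],[0,0,-0.027]],
  [[-0.463,-0.404,0.4],[0,0,-0.027]],
])

```text
time_s: 1.68
position: [0.4434, 0.0912, 0.0812]
tool_rot: [[-0.976, 0.219, -0.002], [0.219, 0.976, 0.0], [0.002, -0.0, -1.0]]
ft_force: [0.3, 0.4, 0.1]
grip_width: 0.0498
gripper_force: 0.0
```

```bash
python3 -c "
from h import *
d=snap('wrist');cv2.imwrite('pics/w1.png',d['img'][...,::-1])
plan((.445,.087,.003,77))"
```

```text
t 1.7 [0.4441 0.0912 0.0822] yaw 77.3 F [ 0.11 -0.09  0.11] w 0.0501
(0.445, 0.087, 0.003, 77) [[-0.006, -0.013, 0.264], [0.0, 0.001, 0.008]]
```

View pics/w1.png

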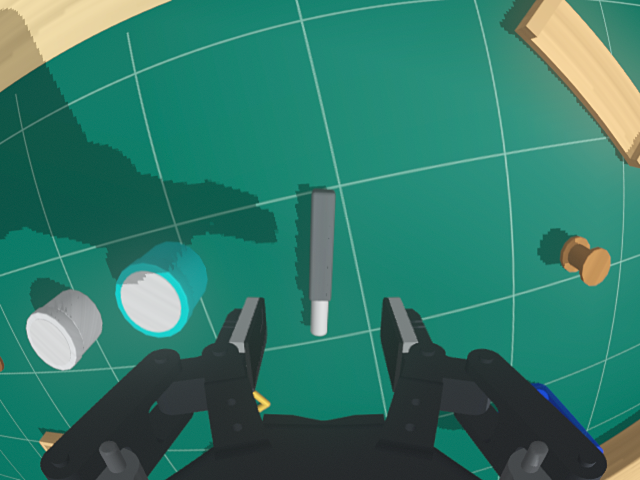

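The wrist view shows the punch between the open fingers, from (322,190) to (319,333), lined up with the pads. Descending to grip.

Call:
step_arm([
  [[-0.006,-0.013,0.13],[0,0,0]],
  [[-0.006,-0.013,0.2],[0,0,0]],
  [[-0.006,-0.013,0.264],[0,0,0]],
  [[-0.006,-0.013,0.264],[0,0,0]],
  [[-0.006,-0.013,0.264],[0,0,0]],
  [[-0.006,-0.013,0.264],[0,0,0]],
])

```text
time_s: 2.23
position: [0.4457, 0.0868, 0.0038]
tool_rot: [[-0.976, 0.219, 0.003], [0.219, 0.976, -0.0], [-0.003, 0.0, -1.0]]
ft_force: [0.6, 0.4, -0.2]
grip_width: 0.0498
gripper_force: 0.0
```

Call:
step_arm([
  [[0,0,0],[0,0,0]],
  [[0,0,0],[0,0,0]],
  [[0,0,0],[0,0,0]],
  [[0,0,0],[0,0,0]],
  [[0,0,0],[0,0,0]],
  [[0,0,0],[0,0,0]],
], jaw=0, grip_force=40)

```text
time_s: 2.73
position: [0.4451, 0.0866, 0.0031]
tool_rot: [[-0.976, 0.22, 0.002], [0.22, 0.976, 0.0], [-0.002, 0.0, -1.0]]
ft_force: [-0.7, 1.0, 9.6]
grip_width: 0.013
gripper_force: 39.9
```

```bash
python3 -c "
from h import *
plan((.445,.087,.15,77))"
```

```text
t 2.7 [0.4451 0.0866 0.0031] yaw 77.3 F [-0.7   1.02  9.61] w 0.0130
(0.445, 0.087, 0.15, 77) [[-0.0, 0.001, -0.49], [0.001, 0.002, 0.007]]
```

Call:
step_arm([
  [[0,0,-0.05],[0,0,0]],
  [[0,0,-0.15],[0,0,0]],
  [[0,0,-0.25],[0,0,0]],
  [[0,0,-0.35],[0,0,0]],
  [[0,0,-0.35],[0,0,0]],
  [[0,0,-0.35],[0,0,0]],
  [[0,0,-0.35],[0,0,0]],
])

```text
time_s: 3.32
position: [0.4441, 0.0866, 0.1066]
tool_rot: [[-0.976, 0.22, -0.001], [0.22, 0.976, 0.0], [0.001, -0.0, -1.0]]
ft_force: [-0.3, -1.0, -0.8]
grip_width: 0.0127
gripper_force: 39.4
```

```bash
python3 -c "
from h import *
d=snap('wrist');cv2.imwrite('pics/w2.png',d['img'][...,::-1])
plan((.3575,.3015,.11,131.5))"
```

```text
t 3.4 [0.444  0.0866 0.1062] yaw 77.3 F [-0.81  0.54 -2.08] w 0.0129
(0.3575, 0.3015, 0.11, 131.5) [[0.439, 0.636, -0.012], [0.001, -0.003, -1.205]]
```

View pics/w2.png

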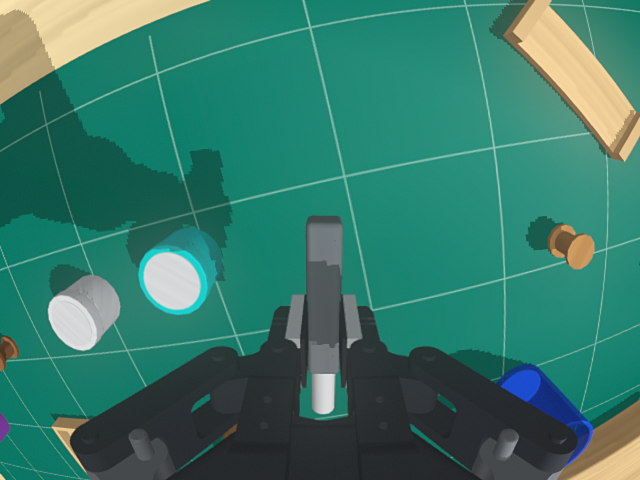

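Punch held straight, nose at image (322,395). Moving to the rack.

Call:
step_arm([
  [[0.1,0.15,0],[0,0,-0.15]],
  [[0.2,0.3,0],[0,0,-0.3]],
  [[0.3,0.45,0],[0,0,-0.45]],
  [[0.4,0.6,0],[0,0,-0.6]],
  [[0.439,0.636,0],[0,0,-0.75]],
  [[0.439,0.636,0],[0,0,-0.9]],
  [[0.439,0.636,0],[0,0,-1]],
  [[0.439,0.636,0],[0,0,-1]],
  [[0.439,0.636,0],[0,0,-1]],
])

```text
time_s: 4.12
position: [0.3577, 0.3014, 0.1061]
tool_rot: [[-0.846, -0.533, -0.002], [-0.533, 0.846, -0.001], [0.002, 0.0, -1.0]]
ft_force: [-0.2, -0.3, -0.9]
grip_width: 0.0128
gripper_force: 39.5
```

```bash
python3 -c "
from h import *
plan((.3578,.3017,.05,131.5),(.3578,.3017,.0125,131.5))"
```

```text
t 4.1 [0.3577 0.3014 0.1061] yaw 122.2 F [-0.2  -0.26 -0.86] w 0.0128
(0.3578, 0.3017, 0.05, 131.5) [[-0.001, 0.001, 0.187], [0.0, -0.003, -0.207]]
(0.3578, 0.3017, 0.0125, 131.5) [[-0.002, 0.001, 0.312], [0.0, -0.003, -0.207]]
```

Call:
step_arm([
  [[0,0,0],[0,0,-0.15]],
  [[0,0,0.08],[0,0,-0.207]],
  [[0,0,0.16],[0,0,-0.207]],
  [[0,0,0.19],[0,0,-0.207]],
  [[0,0,0.19],[0,0,-0.207]],
  [[0,0,0.19],[0,0,-0.207]],
])

```text
time_s: 4.62
position: [0.3584, 0.3012, 0.0502]
tool_rot: [[-0.749, -0.662, -0.001], [-0.662, 0.749, -0.0], [0.001, 0.0, -1.0]]
ft_force: [0.2, 0.1, -1.4]
grip_width: 0.0129
gripper_force: 39.5
```

```bash
python3 -c "
from h import *
d=snap('side');cv2.imwrite('pics/s1.png',cv2.resize(d['img'][260:400,320:460,::-1],None,fx=4,fy=4))
plan((.3578,.3017,.0125,131.5))"
```

```text
t 4.7 [0.3587 0.3015 0.0508] yaw 131.5 F [ 0.09  0.82 -0.31] w 0.0126
(0.3578, 0.3017, 0.0125, 131.5) [[0.002, 0.002, 0.128], [-0.0, 0.001, 0.0]]
```

View pics/s1.png

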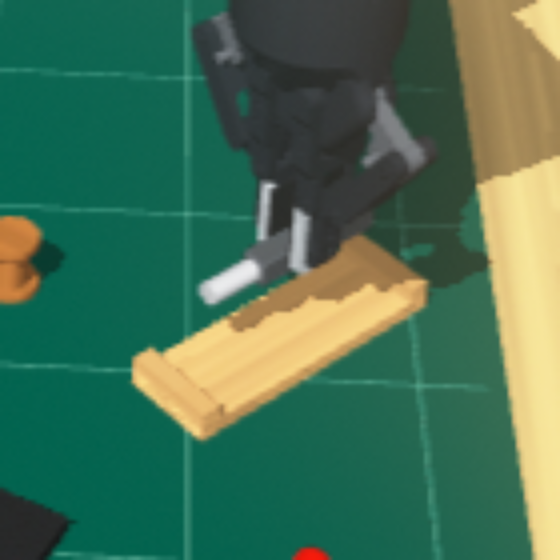

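The punch hangs level above the rack and parallel to it, with room between the cheeks. Lowering gently.

Call:
step_arm([
  [[0,0,0.04],[0,0,0]],
  [[0,0,0.08],[0,0,0]],
  [[0,0,0.11],[0,0,0]],
  [[0,0,0.12],[0,0,0]],
  [[0,0,0.128],[0,0,0]],
  [[0,0,0.128],[0,0,0]],
  [[0,0,0.128],[0,0,0]],
])

```text
time_s: 5.25
position: [0.3584, 0.3018, 0.0122]
tool_rot: [[-0.748, -0.664, 0.001], [-0.664, 0.748, 0.0], [-0.001, -0.0, -1.0]]
ft_force: [-0.6, -0.6, -1.1]
grip_width: 0.0132
gripper_force: 39.5
```

```bash
python3 -c "
from h import *
plan((.3578,.3017,.0112,131.5))"
```

```text
t 5.2 [0.3584 0.3018 0.0122] yaw 131.6 F [-0.61 -0.6  -1.14] w 0.0132
(0.3578, 0.3017, 0.0112, 131.5) [[0.002, 0.001, 0.003], [-0.0, 0.001, 0.003]]
```

Call:
step_arm([
  [[0,0,0.004],[0,0,0]],
  [[0,0,0.004],[0,0,0]],
  [[0,0,0.004],[0,0,0]],
])

```text
time_s: 5.5
position: [0.3584, 0.3018, 0.0112]
tool_rot: [[-0.748, -0.664, 0.001], [-0.664, 0.748, 0.001], [-0.001, -0.0, -1.0]]
ft_force: [-0.3, 0.2, 5.8]
grip_width: 0.0127
gripper_force: 40.4
```

Call:
step_arm([
  [[0,0,0],[0,0,0]],
  [[0,0,0],[0,0,0]],
  [[0,0,0],[0,0,0]],
  [[0,0,-0.02],[0,0,0]],
  [[0,0,-0.1],[0,0,0]],
  [[0,0,-0.2],[0,0,0]],
  [[0,0,-0.3],[0,0,0]],
  [[0,0,-0.4],[0,0,0]],
  [[0,0,-0.5],[0,0,0]],
  [[0,0,-0.5],[0,0,0]],
], jaw=35)

```text
time_s: 6.33
position: [0.3599, 0.3026, 0.166]
tool_rot: [[-0.747, -0.664, 0.009], [-0.664, 0.747, 0.004], [-0.01, -0.003, -1.0]]
ft_force: [-0.3, 0.6, 0.2]
grip_width: 0.035
gripper_force: 0.0
```

```bash
python3 -c "
from h import *
plan((.39,.02,.2,110),(.3295,-.2745,.2,80))"
```

```text
t 6.3 [0.3599 0.3026 0.166 ] yaw 131.6 F [-0.29  0.57  0.25] w 0.0350
(0.39, 0.02, 0.2, 110) [[0.55, -0.771, -0.117], [-0.001, 0.013, 0.481]]
(0.3295, -0.2745, 0.2, 80) [[1.353, -1.371, -0.123], [0.002, 0.013, 1.147]]
```

Call:
step_arm([
  [[0.65,-0.7,-0.1],[0,0,0.6]],
  [[0.65,-0.7,-0.1],[0,0,0.6]],
  [[0.65,-0.7,-0.1],[0,0,0.6]],
  [[0.65,-0.7,-0.1],[0,0,0.6]],
  [[0.65,-0.7,-0.1],[0,0,0.6]],
  [[0.65,-0.7,-0.1],[0,0,0.6]],
  [[0.65,-0.7,-0.1],[0,0,0.6]],
  [[0.65,-0.7,-0.1],[0,0,0.6]],
], jaw=70)

```text
time_s: 7.0
position: [0.3523, 0.0096, 0.1913]
tool_rot: [[-0.97, -0.244, 0.002], [-0.244, 0.97, -0.002], [-0.001, -0.002, -1.0]]
ft_force: [0.3, 0.9, 0.3]
grip_width: 0.0698
gripper_force: 0.0
```

```bash
python3 -c "
from h import *
plan((.3295,-.2745,.12,80))"
```

```text
t 7.0 [0.3523 0.0096 0.1913] yaw 104.1 F [0.34 0.88 0.35] w 0.0698
(0.3295, -0.2745, 0.12, 80) [[0.305, -0.899, 0.239], [-0.003, 0.002, 0.537]]
```

Call:
step_arm([
  [[0.305,-0.899,0.24],[0,0,0.537]],
  [[0.305,-0.899,0.24],[0,0,0.537]],
  [[0.305,-0.899,0.24],[0,0,0.537]],
  [[0.305,-0.899,0.24],[0,0,0.537]],
  [[0.305,-0.899,0.24],[0,0,0.537]],
  [[0.305,-0.899,0.24],[0,0,0.537]],
  [[0.305,-0.899,0.24],[0,0,0.537]],
  [[0.305,-0.899,0.24],[0,0,0.537]],
  [[0.305,-0.899,0.24],[0,0,0.537]],
  [[0.305,-0.899,0.24],[0,0,0.537]],
])

```text
time_s: 7.83
position: [0.3312, -0.2681, 0.1184]
tool_rot: [[-0.986, 0.166, -0.001], [0.166, 0.986, 0.001], [0.001, 0.001, -1.0]]
ft_force: [-0.5, -0.2, -0.1]
grip_width: 0.0698
gripper_force: 0.0
```

```bash
python3 -c "
from h import *
d=snap('wrist');cv2.imwrite('pics/w3.png',d['img'][...,::-1])
plan((.3295,-.2745,.05,80),(.3295,-.2745,.003,80))"
```

```text
t 7.9 [ 0.3313 -0.2677  0.1186] yaw 80.5 F [-0.77  0.56  0.53] w 0.0700
(0.3295, -0.2745, 0.05, 80) [[0.002, -0.024, 0.229], [0.001, -0.001, 0.011]]
(0.3295, -0.2745, 0.003, 80) [[0.002, -0.024, 0.385], [0.001, -0.001, 0.011]]
```

View pics/w3.png

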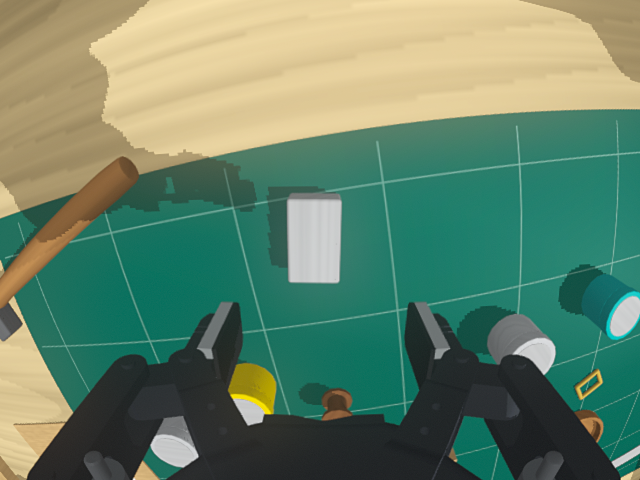

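The anvil sits at wrist (315,238), aligned with the jaws and about 7 mm to the left, which matches the planned correction. Descending and gripping.

Call:
step_arm([
  [[0.002,-0.024,0.1],[0,0,0.01]],
  [[0.002,-0.024,0.2],[0,0,0.01]],
  [[0.002,-0.024,0.28],[0,0,0.01]],
  [[0.002,-0.024,0.34],[0,0,0.01]],
  [[0.002,-0.024,0.38],[0,0,0.01]],
  [[0.002,-0.024,0.38],[0,0,0.01]],
  [[0.002,-0.024,0.38],[0,0,0.01]],
  [[0.002,-0.024,0.38],[0,0,0.01]],
])

```text
time_s: 8.55
position: [0.3301, -0.2756, 0.0055]
tool_rot: [[-0.985, 0.172, 0.001], [0.172, 0.985, -0.001], [-0.001, -0.001, -1.0]]
ft_force: [-0.2, 0.8, -0.3]
grip_width: 0.07
gripper_force: 0.0
```

Call:
step_arm([
  [[0,0,0],[0,0,0]],
  [[0,0,0],[0,0,0]],
  [[0,0,0],[0,0,0]],
  [[0,0,0],[0,0,0]],
  [[0,0,0],[0,0,0]],
  [[0,0,0],[0,0,0]],
], jaw=0, grip_force=60)

```text
time_s: 9.05
position: [0.3297, -0.276, 0.0054]
tool_rot: [[-0.985, 0.174, 0.001], [0.174, 0.985, -0.001], [-0.001, -0.001, -1.0]]
ft_force: [0.4, 2.7, 10.2]
grip_width: 0.0346
gripper_force: 60.0
```

Call:
step_arm([
  [[0,0,-0.05],[0,0,0]],
  [[0,0,-0.1],[0,0,0]],
  [[0,0,-0.2],[0,0,0]],
  [[0,0,-0.3],[0,0,0]],
  [[0,0,-0.4],[0,0,0]],
  [[0,0,-0.5],[0,0,0]],
  [[0,0,-0.5],[0,0,0]],
  [[0,0,-0.5],[0,0,0]],
  [[0,0,-0.5],[0,0,0]],
])

```text
time_s: 9.8
position: [0.329, -0.2752, 0.1535]
tool_rot: [[-0.985, 0.174, -0.001], [0.174, 0.985, 0.002], [0.001, 0.001, -1.0]]
ft_force: [-0.3, -0.7, -4.6]
grip_width: 0.0346
gripper_force: 62.3
```

```bash
python3 -c "
from h import *
plan((.44,.02,.16,80),(.511,.434,.12,63.3))"
```

```text
t 9.8 [ 0.329  -0.2752  0.1535] yaw 80.0 F [-0.29 -0.75 -4.61] w 0.0346
(0.44, 0.02, 0.16, 80) [[-0.193, 1.033, -0.02], [0.002, -0.002, -0.0]]
(0.511, 0.434, 0.12, 63.3) [[-0.187, 2.433, 0.115], [0.002, -0.002, 0.371]]
```

Call:
step_arm([
  [[-0.02,0.12,-0.02],[0,0,0.05]],
  [[-0.04,0.24,-0.05],[0,0,0.1]],
  [[-0.07,0.36,-0.05],[0,0,0.15]],
  [[-0.1,0.48,-0.05],[0,0,0.2]],
  [[-0.12,0.6,-0.05],[0,0,0.25]],
  [[-0.14,0.72,-0.05],[0,0,0.3]],
  [[-0.16,0.84,-0.05],[0,0,0.35]],
  [[-0.18,0.95,-0.05],[0,0,0.37]],
  [[-0.18,1,-0.05],[0,0,0.37]],
])

```text
time_s: 10.55
position: [0.4348, 0.0134, 0.1678]
tool_rot: [[-0.894, 0.447, -0.003], [0.447, 0.894, 0.002], [0.004, 0.0, -1.0]]
ft_force: [-0.2, 0.9, -3.3]
grip_width: 0.035
gripper_force: 62.5
```

```bash
python3 -c "
from h import *
plan((.48,.3,.15,63.3),(.511,.434,.12,63.3))"
```

```text
t 10.6 [0.4348 0.0134 0.1678] yaw 63.4 F [-0.18  0.87 -3.25] w 0.0350
(0.48, 0.3, 0.15, 63.3) [[0.292, 0.922, 0.06], [0.0, -0.005, 0.003]]
(0.511, 0.434, 0.12, 63.3) [[0.399, 1.368, 0.161], [0.0, -0.005, 0.003]]
```

Call:
step_arm([
  [[0.04,0.12,0],[0,0,0]],
  [[0.08,0.24,0],[0,0,0]],
  [[0.11,0.36,0],[0,0,0]],
  [[0.15,0.48,0],[0,0,0]],
  [[0.19,0.6,0],[0,0,0]],
  [[0.22,0.72,0],[0,0,0]],
  [[0.26,0.84,0],[0,0,0]],
  [[0.28,0.9,0.03],[0,0,0]],
  [[0.29,0.92,0.06],[0,0,0]],
  [[0.29,0.92,0.06],[0,0,0]],
])

```text
time_s: 11.38
position: [0.479, 0.2965, 0.1475]
tool_rot: [[-0.895, 0.447, -0.007], [0.447, 0.895, -0.002], [0.005, -0.005, -1.0]]
ft_force: [-0.7, -0.4, -4.1]
grip_width: 0.0347
gripper_force: 62.5
```

```bash
python3 -c "
from h import *
plan((.511,.434,.06,63.3))"
```

```text
t 11.4 [0.479  0.2965 0.1475] yaw 63.5 F [-0.68 -0.38 -4.05] w 0.0347
(0.511, 0.434, 0.06, 63.3) [[0.108, 0.459, 0.29], [-0.007, -0.006, 0.004]]
```

Call:
step_arm([
  [[0.03,0.12,0],[0,0,0]],
  [[0.06,0.24,0],[0,0,0]],
  [[0.09,0.36,0.05],[0,0,0]],
  [[0.108,0.459,0.12],[0,0,0]],
  [[0.108,0.459,0.2],[0,0,0]],
  [[0.108,0.459,0.29],[0,0,0]],
  [[0.108,0.459,0.29],[0,0,0]],
  [[0.108,0.459,0.29],[0,0,0]],
  [[0.108,0.459,0.29],[0,0,0]],
])

```text
time_s: 12.13
position: [0.5146, 0.4327, 0.066]
tool_rot: [[-0.893, 0.45, 0.001], [0.45, 0.893, 0.001], [-0.001, 0.001, -1.0]]
ft_force: [0.0, -0.6, -4.3]
grip_width: 0.0346
gripper_force: 62.7
```

```bash
python3 -c "
from h import *
d=snap('wrist');cv2.imwrite('pics/w4.png',d['img'][...,::-1])
plan((.511,.434,.0155,63.3),(.511,.434,.0135,63.3))"
```

```text
t 12.2 [0.5147 0.433  0.0666] yaw 63.3 F [-0.37  0.38 -3.05] w 0.0347
(0.511, 0.434, 0.0155, 63.3) [[0.013, -0.003, 0.17], [0.003, 0.002, -0.0]]
(0.511, 0.434, 0.0135, 63.3) [[0.013, -0.003, 0.177], [0.003, 0.002, -0.0]]
```

View pics/w4.png

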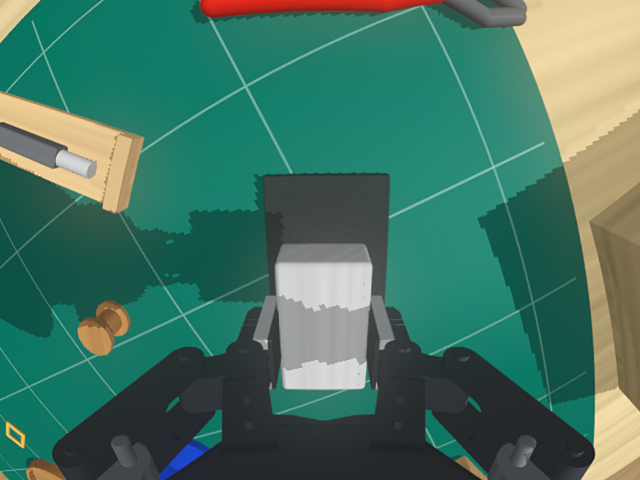

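The anvil is aligned above the pad, which runs from (265,175) to (390,…). The punch lies flat in the rack at upper left. Lowering.

Call:
step_arm([
  [[0.013,-0.003,0.05],[0,0,0]],
  [[0.013,-0.003,0.1],[0,0,0]],
  [[0.013,-0.003,0.14],[0,0,0]],
  [[0.013,-0.003,0.16],[0,0,0]],
  [[0.013,-0.003,0.17],[0,0,0]],
  [[0.013,-0.003,0.17],[0,0,0]],
  [[0.013,-0.003,0.17],[0,0,0]],
  [[0.013,-0.003,0.17],[0,0,0]],
])

```text
time_s: 12.85
position: [0.5101, 0.4346, 0.0143]
tool_rot: [[-0.894, 0.448, 0.001], [0.449, 0.894, 0.001], [-0.001, 0.001, -1.0]]
ft_force: [0.3, -0.2, -4.5]
grip_width: 0.0346
gripper_force: 62.9
```

```bash
python3 -c "
from h import *
plan((.511,.434,.013,63.3))"
```

```text
t 12.8 [0.5101 0.4346 0.0143] yaw 63.4 F [ 0.29 -0.19 -4.53] w 0.0346
(0.511, 0.434, 0.013, 63.3) [[-0.003, -0.0, 0.004], [0.001, 0.001, 0.001]]
```

Call:
step_arm([
  [[-0.003,0,0.005],[0,0,0]],
  [[-0.003,0,0.005],[0,0,0]],
  [[-0.003,0,0.005],[0,0,0]],
])

```text
time_s: 13.1
position: [0.5106, 0.4345, 0.0135]
tool_rot: [[-0.894, 0.448, 0.001], [0.448, 0.894, 0.001], [-0.0, 0.001, -1.0]]
ft_force: [-3.5, -0.9, 5.2]
grip_width: 0.0345
gripper_force: 64.0
```

Call:
step_arm([
  [[0,0,0],[0,0,0]],
  [[0,0,0],[0,0,0]],
  [[0,0,0],[0,0,0]],
  [[0,0,-0.02],[0,0,0]],
  [[0,0,-0.1],[0,0,0]],
  [[0,0,-0.2],[0,0,0]],
  [[0,0,-0.3],[0,0,0]],
  [[0,0,-0.4],[0,0,0]],
  [[0,0,-0.5],[0,0,0]],
  [[0,0,-0.5],[0,0,0]],
], jaw=70)

```text
time_s: 13.93
position: [0.5125, 0.4351, 0.1695]
tool_rot: [[-0.894, 0.448, 0.01], [0.448, 0.894, 0.006], [-0.007, 0.01, -1.0]]
ft_force: [0.7, -0.3, 1.2]
grip_width: 0.0702
gripper_force: 0.0
```

```bash
python3 -c "
from h import *
plan((.45,.16,.17,63),(.455,-.117,.17,63))"
```

```text
t 13.9 [0.5125 0.4351 0.1695] yaw 63.4 F [ 0.67 -0.28  1.2 ] w 0.0702
(0.45, 0.16, 0.17, 63) [[-0.225, -0.913, -0.009], [0.013, 0.008, 0.008]]
(0.455, -0.117, 0.17, 63) [[-0.654, -1.731, -0.015], [0.013, 0.008, 0.008]]
```

Call:
step_arm([
  [[-0.225,-0.913,-0.02],[0.013,0.008,0]],
  [[-0.225,-0.913,-0.02],[0.013,0.008,0]],
  [[-0.225,-0.913,-0.02],[0.013,0.008,0]],
  [[-0.225,-0.913,-0.02],[0.013,0.008,0]],
  [[-0.225,-0.913,-0.02],[0.013,0.008,0]],
  [[-0.225,-0.913,-0.02],[0.013,0.008,0]],
  [[-0.225,-0.913,-0.02],[0.013,0.008,0]],
  [[-0.225,-0.913,-0.02],[0.013,0.008,0]],
  [[-0.225,-0.913,-0.02],[0.013,0.008,0]],
], jaw=75)

```text
time_s: 14.68
position: [0.4481, 0.1578, 0.1685]
tool_rot: [[-0.892, 0.451, -0.009], [0.451, 0.892, -0.006], [0.006, -0.01, -1.0]]
ft_force: [-0.0, 0.5, 0.2]
grip_width: 0.0749
gripper_force: 0.0
```

```bash
python3 -c "
from h import *
plan((.455,-.117,.12,63))"
```

```text
t 14.7 [0.4481 0.1578 0.1685] yaw 63.2 F [-0.01  0.47  0.18] w 0.0749
(0.455, -0.117, 0.12, 63) [[-0.435, -0.805, 0.167], [-0.012, -0.007, 0.004]]
```

Call:
step_arm([
  [[-0.435,-0.805,0.1],[-0.012,-0.007,0]],
  [[-0.435,-0.805,0.1],[-0.012,-0.007,0]],
  [[-0.435,-0.805,0.1],[-0.012,-0.007,0]],
  [[-0.435,-0.805,0.1],[-0.012,-0.007,0]],
  [[-0.435,-0.805,0.1],[-0.012,-0.007,0]],
  [[-0.435,-0.805,0.1],[-0.012,-0.007,0]],
  [[-0.435,-0.805,0.1],[-0.012,-0.007,0]],
  [[-0.435,-0.805,0.17],[-0.012,-0.007,0]],
  [[-0.435,-0.805,0.17],[-0.012,-0.007,0]],
  [[-0.435,-0.805,0.17],[-0.012,-0.007,0]],
])

```text
time_s: 15.52
position: [0.4559, -0.1149, 0.1182]
tool_rot: [[-0.894, 0.448, -0.003], [0.448, 0.894, 0.001], [0.003, -0.0, -1.0]]
ft_force: [-0.5, -0.5, -0.1]
grip_width: 0.075
gripper_force: 0.0
```

```bash
python3 -c "
from h import *
d=snap('wrist');cv2.imwrite('pics/w5.png',d['img'][...,::-1])
plan((.455,-.117,.018,63))"
```

```text
t 15.6 [ 0.4563 -0.1148  0.1189] yaw 63.4 F [ 0.72 -0.    0.33] w 0.0753
(0.455, -0.117, 0.018, 63) [[0.0, -0.008, 0.336], [-0.001, -0.002, 0.01]]
```

View pics/w5.png

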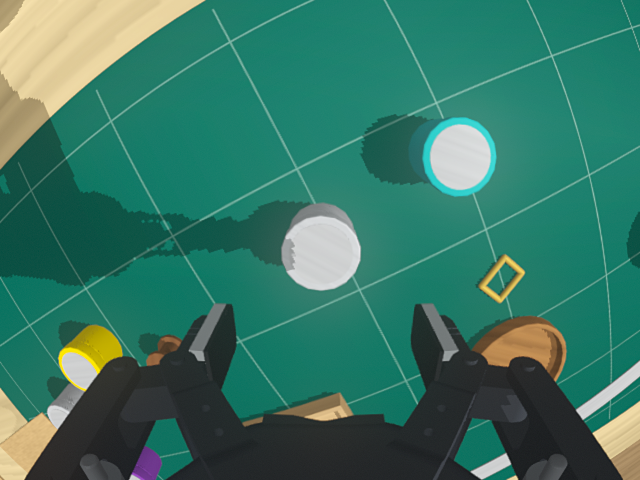

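The plain tin is at wrist (320,253), centred between the jaws. The turquoise one at (460,157) is clear of the fingers.

Call:
step_arm([
  [[0,-0.008,0.1],[0,0,0.01]],
  [[0,-0.008,0.2],[0,0,0.01]],
  [[0,-0.008,0.28],[0,0,0.01]],
  [[0,-0.008,0.34],[0,0,0.01]],
  [[0,-0.008,0.355],[0,0,0.01]],
  [[0,-0.008,0.355],[0,0,0.01]],
  [[0,-0.008,0.355],[0,0,0.01]],
  [[0,-0.008,0.355],[0,0,0.01]],
])

```text
time_s: 16.23
position: [0.4555, -0.118, 0.0136]
tool_rot: [[-0.891, 0.455, 0.001], [0.455, 0.891, -0.002], [-0.002, -0.001, -1.0]]
ft_force: [-0.0, 0.9, 0.2]
grip_width: 0.0754
gripper_force: 0.0
```

Call:
step_arm([
  [[0,0,0],[0,0,0]],
  [[0,0,0],[0,0,0]],
  [[0,0,0],[0,0,0]],
  [[0,0,0],[0,0,0]],
  [[0,0,0],[0,0,0]],
  [[0,0,0],[0,0,0]],
], jaw=0, grip_force=40)

```text
time_s: 16.73
position: [0.4551, -0.1181, 0.0133]
tool_rot: [[-0.89, 0.455, 0.001], [0.455, 0.89, -0.001], [-0.001, -0.001, -1.0]]
ft_force: [-1.4, 1.1, 9.2]
grip_width: 0.0488
gripper_force: 39.7
```

Call:
step_arm([
  [[0,0,-0.05],[0,0,0]],
  [[0,0,-0.1],[0,0,0]],
  [[0,0,-0.17],[0,0,0]],
  [[0,0,-0.24],[0,0,0]],
  [[0,0,-0.3],[0,0,0]],
  [[0,0,-0.3],[0,0,0]],
  [[0,0,-0.3],[0,0,0]],
  [[0,0,-0.3],[0,0,0]],
  [[0,0,-0.3],[0,0,0]],
  [[0,0,-0.3],[0,0,0]],
])

```text
time_s: 17.57
position: [0.4543, -0.1177, 0.1011]
tool_rot: [[-0.89, 0.456, -0.003], [0.456, 0.89, 0.001], [0.003, -0.001, -1.0]]
ft_force: [-0.6, -0.1, -2.8]
grip_width: 0.0489
gripper_force: 42.5
```

Call:
step_arm([
  [[0,0,0],[0,0,0]],
])

```text
time_s: 17.65
position: [0.4545, -0.1178, 0.1014]
tool_rot: [[-0.89, 0.456, -0.002], [0.456, 0.89, 0.0], [0.002, -0.001, -1.0]]
ft_force: [0.6, -0.8, -3.7]
grip_width: 0.0487
gripper_force: 42.5
```

Call:
step_arm([
  [[0,0,0],[0,0,0]],
])

```text
time_s: 17.73
position: [0.4546, -0.1179, 0.1017]
tool_rot: [[-0.89, 0.456, -0.002], [0.456, 0.89, 0.0], [0.002, -0.001, -1.0]]
ft_force: [-0.8, -0.1, -2.9]
grip_width: 0.0489
gripper_force: 42.5
```

Call:
step_arm([
  [[0,0,0],[0,0,0]],
])

```text
time_s: 17.82
position: [0.4547, -0.1179, 0.1019]
tool_rot: [[-0.89, 0.456, -0.002], [0.456, 0.89, -0.0], [0.001, -0.001, -1.0]]
ft_force: [0.4, -0.5, -3.2]
grip_width: 0.0482
gripper_force: 42.5
```

```bash
python3 -c "
from h import *
plan((.6462,-.2235,.12,63),(.652,-.0123,.12,63))"
```

```text
t 17.8 [ 0.4547 -0.1179  0.1019] yaw 62.9 F [ 0.36 -0.51 -3.21] w 0.0482
(0.6462, -0.2235, 0.12, 63) [[-0.729, -0.023, -0.061], [-0.001, -0.002, -0.002]]
(0.652, -0.0123, 0.12, 63) [[-0.425, 0.613, -0.061], [-0.001, -0.002, -0.002]]
```

The weight reading is about 3.1 N against roughly 0.6 N expected for the empty one, so this is the full tin and it goes to the tray.

Call:
step_arm([
  [[-0.1,0,-0.05],[0,0,0]],
  [[-0.2,0,-0.06],[0,0,0]],
  [[-0.3,0,-0.06],[0,0,0]],
  [[-0.4,0,-0.06],[0,0,0]],
  [[-0.5,-0.01,-0.06],[0,0,0]],
  [[-0.6,-0.02,-0.06],[0,0,0]],
  [[-0.68,-0.023,-0.06],[0,0,0]],
  [[-0.729,-0.023,-0.06],[0,0,0]],
  [[-0.729,-0.023,-0.06],[0,0,0]],
  [[-0.729,-0.023,-0.06],[0,0,0]],
])

```text
time_s: 18.65
position: [0.6462, -0.2237, 0.119]
tool_rot: [[-0.89, 0.456, -0.002], [0.456, 0.89, 0.0], [0.002, -0.001, -1.0]]
ft_force: [0.1, -0.1, -3.0]
grip_width: 0.049
gripper_force: 42.4
```

```bash
python3 -c "
from h import *
plan((.6462,-.2235,.06,63),(.6462,-.2235,.0205,63))"
```

```text
t 18.6 [ 0.6462 -0.2237  0.119 ] yaw 62.9 F [ 0.12 -0.14 -2.99] w 0.0490
(0.6462, -0.2235, 0.06, 63) [[-0.0, 0.001, 0.197], [-0.001, -0.003, -0.002]]
(0.6462, -0.2235, 0.0205, 63) [[-0.0, 0.001, 0.328], [-0.001, -0.003, -0.002]]
```

Call:
step_arm([
  [[0,0,0.08],[0,0,0]],
  [[0,0,0.16],[0,0,0]],
  [[0,0,0.23],[0,0,0]],
  [[0,0,0.28],[0,0,0]],
  [[0,0,0.31],[0,0,0]],
  [[0,0,0.325],[0,0,0]],
  [[0,0,0.325],[0,0,0]],
  [[0,0,0.325],[0,0,0]],
  [[0,0,0.325],[0,0,0]],
])

```text
time_s: 19.4
position: [0.6467, -0.2239, 0.0238]
tool_rot: [[-0.89, 0.455, 0.001], [0.455, 0.89, -0.001], [-0.001, -0.001, -1.0]]
ft_force: [-0.0, -0.2, -2.9]
grip_width: 0.049
gripper_force: 42.5
```

```bash
python3 -c "
from h import *
plan((.6462,-.2235,.018,63))"
```

```text
t 19.4 [ 0.6467 -0.2239  0.0238] yaw 62.9 F [-0.04 -0.25 -2.89] w 0.0490
(0.6462, -0.2235, 0.018, 63) [[0.002, 0.001, 0.019], [-0.001, 0.002, -0.002]]
```

Call:
step_arm([
  [[0.002,0,0.008],[0,0,0]],
  [[0.002,0,0.014],[0,0,0]],
  [[0.002,0,0.018],[0,0,0]],
  [[0.002,0,0.018],[0,0,0]],
  [[0.002,0,0.018],[0,0,0]],
  [[0.002,0,0.018],[0,0,0]],
])

```text
time_s: 19.9
position: [0.6458, -0.2235, 0.0183]
tool_rot: [[-0.89, 0.455, -0.0], [0.455, 0.89, -0.001], [-0.0, -0.001, -1.0]]
ft_force: [-2.2, 1.4, 5.7]
grip_width: 0.0486
gripper_force: 43.0
```

Call:
step_arm([
  [[0,0,0],[0,0,0]],
  [[0,0,0],[0,0,0]],
  [[0,0,0],[0,0,0]],
  [[0,0,-0.02],[0,0,0]],
  [[0,0,-0.1],[0,0,0]],
  [[0,0,-0.2],[0,0,0]],
  [[0,0,-0.3],[0,0,0]],
  [[0,0,-0.4],[0,0,0]],
  [[0,0,-0.4],[0,0,0]],
  [[0,0,-0.4],[0,0,0]],
], jaw=64)

```text
time_s: 20.73
position: [0.6464, -0.2237, 0.1395]
tool_rot: [[-0.89, 0.455, 0.003], [0.455, 0.89, -0.002], [-0.004, -0.001, -1.0]]
ft_force: [1.4, -0.6, 0.1]
grip_width: 0.0639
gripper_force: 0.0
```

```bash
python3 -c "
from h import *
plan((.506,-.4413,.13,63))"
```

```text
t 20.7 [ 0.6464 -0.2237  0.1395] yaw 62.9 F [ 1.45 -0.61  0.14] w 0.0639
(0.506, -0.4413, 0.13, 63) [[0.087, -0.859, 0.032], [-0.001, 0.005, -0.002]]
```

Call:
step_arm([
  [[0.087,-0.859,0.03],[0,0,0]],
  [[0.087,-0.859,0.03],[0,0,0]],
  [[0.087,-0.859,0.03],[0,0,0]],
  [[0.087,-0.859,0.03],[0,0,0]],
  [[0.087,-0.859,0.03],[0,0,0]],
  [[0.087,-0.859,0.03],[0,0,0]],
  [[0.087,-0.859,0.03],[0,0,0]],
  [[0.087,-0.859,0.03],[0,0,0]],
  [[0.087,-0.859,0.03],[0,0,0]],
  [[0.087,-0.859,0.03],[0,0,0]],
], jaw=75)

```text
time_s: 21.57
position: [0.5059, -0.4395, 0.1279]
tool_rot: [[-0.891, 0.454, -0.001], [0.454, 0.891, 0.001], [0.002, 0.0, -1.0]]
ft_force: [0.6, 0.0, -0.4]
grip_width: 0.075
gripper_force: 0.0
```

```bash
python3 -c "
from h import *
d=snap('wrist');cv2.imwrite('pics/w6.png',d['img'][...,::-1])
plan((.506,-.4413,.0128,63))"
```

```text
t 21.6 [ 0.5061 -0.4394  0.1281] yaw 63.0 F [-0.63 -0.01  0.45] w 0.0746
(0.506, -0.4413, 0.0128, 63) [[-0.003, -0.006, 0.384], [-0.0, -0.002, 0.0]]
```

View pics/w6.png

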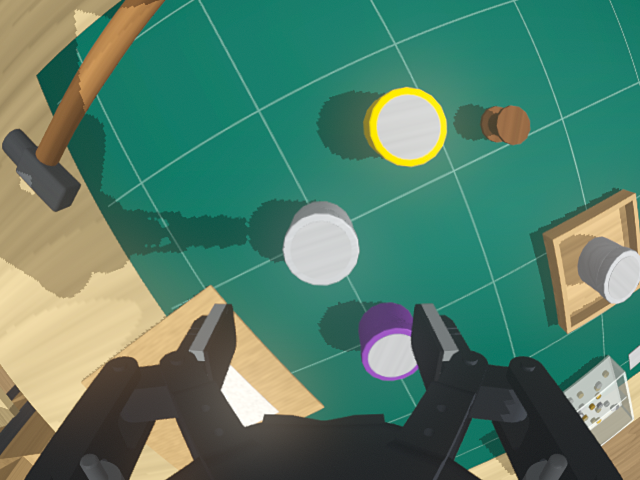

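The plain tin is at (320,243), centred. Yellow (408,127) and purple (390,345) are clear of the finger lanes, and the full tin stands upright in the tray at right.

Call:
step_arm([
  [[-0.003,-0.006,0.1],[0,0,0]],
  [[-0.003,-0.006,0.2],[0,0,0]],
  [[-0.003,-0.006,0.28],[0,0,0]],
  [[-0.003,-0.006,0.34],[0,0,0]],
  [[-0.003,-0.006,0.384],[0,0,0]],
  [[-0.003,-0.006,0.384],[0,0,0]],
  [[-0.003,-0.006,0.384],[0,0,0]],
  [[-0.003,-0.006,0.384],[0,0,0]],
])

```text
time_s: 22.28
position: [0.506, -0.4427, 0.0144]
tool_rot: [[-0.891, 0.454, 0.0], [0.454, 0.891, -0.002], [-0.001, -0.001, -1.0]]
ft_force: [0.7, -0.5, -0.2]
grip_width: 0.0753
gripper_force: 0.0
```

Call:
step_arm([
  [[0,0,0],[0,0,0]],
  [[0,0,0],[0,0,0]],
  [[0,0,0],[0,0,0]],
  [[0,0,0],[0,0,0]],
  [[0,0,0],[0,0,0]],
  [[0,0,0],[0,0,0]],
], jaw=0, grip_force=30)

```text
time_s: 22.78
position: [0.5055, -0.4432, 0.0145]
tool_rot: [[-0.89, 0.455, 0.0], [0.455, 0.89, -0.002], [-0.001, -0.001, -1.0]]
ft_force: [0.7, 1.4, 5.6]
grip_width: 0.0488
gripper_force: 30.6
```

Call:
step_arm([
  [[0,0,-0.05],[0,0,0]],
  [[0,0,-0.1],[0,0,0]],
  [[0,0,-0.18],[0,0,0]],
  [[0,0,-0.26],[0,0,0]],
  [[0,0,-0.34],[0,0,0]],
  [[0,0,-0.4],[0,0,0]],
  [[0,0,-0.4],[0,0,0]],
  [[0,0,-0.4],[0,0,0]],
  [[0,0,-0.4],[0,0,0]],
  [[0,0,-0.4],[0,0,0]],
])

```text
time_s: 23.62
position: [0.5047, -0.4425, 0.1315]
tool_rot: [[-0.89, 0.456, -0.003], [0.456, 0.89, 0.002], [0.003, 0.0, -1.0]]
ft_force: [-0.3, -0.0, -1.6]
grip_width: 0.049
gripper_force: 31.2
```

```bash
python3 -c "
from h import *
plan((.55,-.22,.16,63),(.652,-.0123,.14,63))"
```

```text
t 23.6 [ 0.5047 -0.4425  0.1315] yaw 62.9 F [-0.34 -0.01 -1.62] w 0.0490
(0.55, -0.22, 0.16, 63) [[0.204, 0.729, -0.094], [0.0, -0.004, -0.002]]
(0.652, -0.0123, 0.14, 63) [[0.216, 1.5, -0.027], [0.0, -0.004, -0.002]]
```

Call:
step_arm([
  [[0.03,0.1,-0.04],[0,0,0]],
  [[0.06,0.22,-0.08],[0,0,0]],
  [[0.09,0.34,-0.09],[0,0,0]],
  [[0.12,0.46,-0.09],[0,0,0]],
  [[0.15,0.58,-0.09],[0,0,0]],
  [[0.18,0.68,-0.09],[0,0,0]],
  [[0.2,0.729,-0.09],[0,0,0]],
  [[0.2,0.729,-0.09],[0,0,0]],
  [[0.2,0.729,-0.09],[0,0,0]],
  [[0.2,0.729,-0.09],[0,0,0]],
])

```text
time_s: 24.45
position: [0.5512, -0.2222, 0.1595]
tool_rot: [[-0.89, 0.456, -0.002], [0.456, 0.89, -0.0], [0.001, -0.001, -1.0]]
ft_force: [-0.1, -0.3, -0.4]
grip_width: 0.0488
gripper_force: 31.3
```

```bash
python3 -c "
from h import *
plan((.652,-.0123,.12,63))"
```

```text
t 24.4 [ 0.5512 -0.2222  0.1595] yaw 62.8 F [-0.1  -0.34 -0.4 ] w 0.0488
(0.652, -0.0123, 0.12, 63) [[0.02, 0.776, 0.131], [-0.001, -0.002, -0.003]]
```

The settled reading is about 0.4 N, so this is the empty tin and it goes to the dish.

Call:
step_arm([
  [[0,0.1,0],[0,0,0]],
  [[0,0.22,0],[0,0,0]],
  [[0.01,0.34,0],[0,0,0]],
  [[0.01,0.46,0],[0,0,0]],
  [[0.01,0.58,0],[0,0,0]],
  [[0.02,0.7,0.05],[0,0,0]],
  [[0.02,0.776,0.13],[0,0,0]],
  [[0.02,0.776,0.13],[0,0,0]],
  [[0.02,0.776,0.13],[0,0,0]],
  [[0.02,0.776,0.13],[0,0,0]],
])

```text
time_s: 25.28
position: [0.6523, -0.0128, 0.121]
tool_rot: [[-0.889, 0.457, -0.001], [0.457, 0.889, -0.001], [0.0, -0.001, -1.0]]
ft_force: [-0.5, -0.7, -0.7]
grip_width: 0.0489
gripper_force: 31.4
```

```bash
python3 -c "
from h import *
plan((.652,-.0123,.024,63))"
```

```text
t 25.3 [ 0.6523 -0.0128  0.121 ] yaw 62.8 F [-0.47 -0.7  -0.71] w 0.0489
(0.652, -0.0123, 0.024, 63) [[0.002, 0.001, 0.323], [-0.001, -0.0, -0.004]]
```

Call:
step_arm([
  [[0,0,0.08],[0,0,0]],
  [[0,0,0.16],[0,0,0]],
  [[0,0,0.23],[0,0,0]],
  [[0,0,0.28],[0,0,0]],
  [[0,0,0.31],[0,0,0]],
  [[0,0,0.323],[0,0,0]],
  [[0,0,0.323],[0,0,0]],
  [[0,0,0.323],[0,0,0]],
  [[0,0,0.323],[0,0,0]],
])

```text
time_s: 26.03
position: [0.6526, -0.0114, 0.0253]
tool_rot: [[-0.89, 0.456, 0.001], [0.456, 0.89, -0.001], [-0.002, -0.0, -1.0]]
ft_force: [-0.2, 0.0, -0.5]
grip_width: 0.0489
gripper_force: 31.4
```

```bash
python3 -c "
from h import *
plan((.652,-.0123,.019,63))"
```

```text
t 26.0 [ 0.6526 -0.0114  0.0253] yaw 62.9 F [-0.22  0.03 -0.49] w 0.0489
(0.652, -0.0123, 0.019, 63) [[0.0, -0.004, 0.021], [-0.0, 0.002, -0.003]]
```

Call:
step_arm([
  [[0,-0.003,0.008],[0,0,0]],
  [[0,-0.003,0.015],[0,0,0]],
  [[0,-0.003,0.02],[0,0,0]],
  [[0,-0.003,0.02],[0,0,0]],
  [[0,-0.003,0.02],[0,0,0]],
  [[0,-0.003,0.02],[0,0,0]],
])

```text
time_s: 26.53
position: [0.6518, -0.0119, 0.0194]
tool_rot: [[-0.89, 0.455, 0.0], [0.455, 0.89, -0.001], [-0.001, -0.001, -1.0]]
ft_force: [-3.8, 0.5, 9.3]
grip_width: 0.0491
gripper_force: 32.1
```

Contact felt; releasing and rising.

Call:
step_arm([
  [[0,0,0],[0,0,0]],
  [[0,0,0],[0,0,0]],
  [[0,0,0],[0,0,0]],
  [[0,0,-0.02],[0,0,0]],
  [[0,0,-0.1],[0,0,0]],
  [[0,0,-0.2],[0,0,0]],
  [[0,0,-0.3],[0,0,0]],
  [[0,0,-0.4],[0,0,0]],
  [[0,0,-0.4],[0,0,0]],
  [[0,0,-0.4],[0,0,0]],
], jaw=64)

```text
time_s: 27.37
position: [0.6523, -0.0118, 0.1399]
tool_rot: [[-0.89, 0.455, 0.003], [0.455, 0.89, -0.001], [-0.003, 0.0, -1.0]]
ft_force: [-0.2, 1.0, -0.8]
grip_width: 0.064
gripper_force: 0.0
```

Call:
step_arm([
  [[0.6,-0.3,-0.2],[0,0,0]],
  [[0.6,-0.3,-0.2],[0,0,0]],
  [[0.6,-0.3,-0.2],[0,0,0]],
  [[0.6,-0.3,-0.2],[0,0,0]],
  [[0.6,-0.3,-0.2],[0,0,0]],
  [[0.6,-0.3,-0.2],[0,0,0]],
  [[0.6,-0.3,-0.2],[0,0,0]],
  [[0.6,-0.3,-0.2],[0,0,0]],
  [[0.6,-0.3,-0.2],[0,0,0]],
])

```text
time_s: 28.12
position: [0.4512, -0.01, 0.1973]
tool_rot: [[-0.89, 0.455, -0.002], [0.455, 0.89, 0.0], [0.002, -0.001, -1.0]]
ft_force: [0.3, -0.3, -0.3]
grip_width: 0.0639
gripper_force: 0.0
```

```bash
python3 - <<'E'
from h import *
d=snap('top');cv2.imwrite('pics/top9.png',d['img'][...,::-1])
K=d['intrinsics'];R=cv2.Rodrigues(d['rvec'])[0];t=d['tvec'].ravel()
v,u=np.mgrid[:480,:640];z=d['z_map']
P=(np.stack([(u-K[0,2])/K[0,0]*z,(v-K[1,2])/K[1,1]*z,z],-1)-t)@R
H=P[...,2]
for n,(x,y),lo,hi,r in(('tinF',(.646,-.2235),.035,.06,.05),('tinE',(.652,-.0123),.035,.06,.05),('anvil',(.511,.434),.026,.05,.05),('punch',(.3615,.305),.018,.03,.05),('glass',(.632,.236),.08,.1,.05)):
    q=P[(np.hypot(P[...,0]-x,P[...,1]-y)<r)&(H>lo)&(H<hi)]
    print(n,cv2.minAreaRect((q[:,:2]*1000).astype(np.float32)),np.median(q[:,2]).round(4))
E
```

```text
tinF ((644.5764770507812, -222.9508514404297), (48.871646881103516, 47.86273193359375), 2.383690357208252) 0.0488
tinE ((651.2796630859375, -12.867830276489258), (48.79897689819336, 47.870208740234375), 86.0655517578125) 0.0489
anvil ((510.363037109375, 433.2523498535156), (37.95558166503906, 59.830318450927734), 63.90032196044922) 0.0315
punch ((362.44073486328125, 303.49468994140625), (94.33653259277344, 14.828937530517578), 42.22996139526367) 0.0212
glass ((632.3218994140625, 235.69461059570312), (68.24732971191406, 68.3864974975586), 48.886756896972656) 0.0885
```

View pics/top9.png

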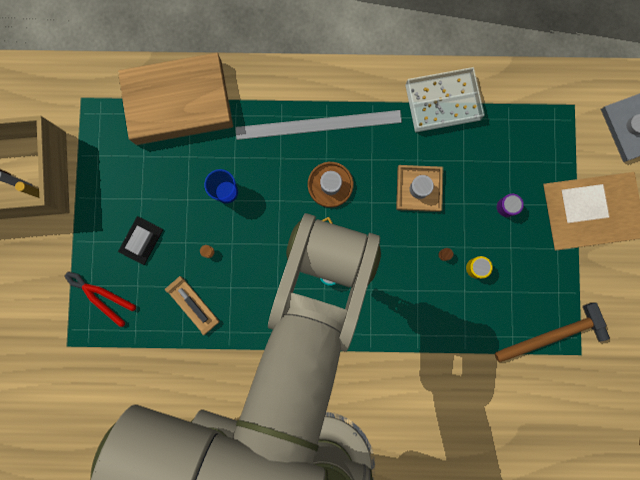

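The tins are in the tray (422,187) and dish (331,182), the anvil is on the pad (140,238) and the punch is on the rack (192,305). All measure within about 2 mm of centre, and the glass is unmoved. Handing in.

```bash
python3 -c "
from h import *
print(close_job())"
```

```text
the job is handed in; nothing more can be done
None
```

The job is handed in, with no verdict returned: full tin in the tray, empty tin in the dish, anvil on the pad and punch on the rack, each measured within about 2 mm of centre, and the glass not moved.

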